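Press home the row of studs on a chair back rail

TASK

Starting at the end where the red weight stands, run your fingertips along the curved chair rail and press its four brass studs down fully home, one after another in the order of the row, pressing gently. From the first stud to the last keep the fingertips close over the rail (within about 5 cm), then move clear. Grasp and lift nothing, and leave the two weights and everything else on the bench where they stand.

Things in the scene. Friction and masses are not known exactly. Their poses are not given: they have to be found in the camera images.
- rail: curved chair rail of wood with a brown top, fixed flat on the bench: 60 mm wide, 40 mm high, 424 mm along its centre line (arc of radius 400 mm). Origin: mid-length, mid-width, underside; the flat top is at z = 40 mm. y runs along it at the middle; the ends bend towards +x. Studs on the centre line at arc positions +90, +30, -30, -90 mm (stud 1 at the +y end, stud 4 at the -y end)
- stud1_top (a point): top centre of the brass stud 1 (domed head 20 mm across and 6 mm high on a thin shank, over a black rubber ring 26 mm across and 4 mm high on the rail). 17 to 19 mm above the rail's top as it starts, 10 mm above it when fully home
- stud2_top (a point): top centre of the brass stud 2 (domed head 20 mm across and 6 mm high on a thin shank, over a black rubber ring 26 mm across and 4 mm high on the rail). 17 to 19 mm above the rail's top as it starts, 10 mm above it when fully home
- stud3_top (a point): top centre of the brass stud 3 (domed head 20 mm across and 6 mm high on a thin shank, over a black rubber ring 26 mm across and 4 mm high on the rail). 17 to 19 mm above the rail's top as it starts, 10 mm above it when fully home
- stud4_top (a point): top centre of the brass stud 4 (domed head 20 mm across and 6 mm high on a thin shank, over a black rubber ring 26 mm across and 4 mm high on the rail). 17 to 19 mm above the rail's top as it starts, 10 mm above it when fully home
- stud1 (a joint): how far stud 1 has been pressed down: 0 = standing highest, 0.009 m = fully home with the head on its rubber ring. Starts between 0 and 0.002. Slides straight down against a friction of about 3 N and stays where it is left; the ring gives softly, 1 mm for 6 N, up to 3.5 mm
- stud2 (a joint): how far stud 2 has been pressed down: 0 = standing highest, 0.009 m = fully home with the head on its rubber ring. Starts between 0 and 0.002. Slides straight down against a friction of about 3 N and stays where it is left; the ring gives softly, 1 mm for 6 N, up to 3.5 mm
- stud3 (a joint): how far stud 3 has been pressed down: 0 = standing highest, 0.009 m = fully home with the head on its rubber ring. Starts between 0 and 0.002. Slides straight down against a friction of about 3 N and stays where it is left; the ring gives softly, 1 mm for 6 N, up to 3.5 mm
- stud4 (a joint): how far stud 4 has been pressed down: 0 = standing highest, 0.009 m = fully home with the head on its rubber ring. Starts between 0 and 0.002. Slides straight down against a friction of about 3 N and stays where it is left; the ring gives softly, 1 mm for 6 N, up to 3.5 mm
- weight_red: red iron weight, 48 mm across, 50 mm high with a knob, 0.5 kg, loose, standing on the rail's top near one of its ends, 82 mm along from the nearest stud. Origin: centre of its underside. It marks the end to start from: it may be at the rail's +y end (start at stud 1) or its -y end (start at stud 4). Not to be moved
- weight_black: black iron weight of the same shape, standing at the other end of the rail. Not to be moved
- tin: open steel tin with spare studs, 70 x 100 x 22 mm, loose on the bench beside the rail, on its inner (+x) side. Origin: centre of its underside. Not to be moved
- awl: awl lying on the bench on the rail's outer (-x) side, wooden handle 26 mm thick, 135 mm long in all. Origin: under the butt of the handle; it points along its -y. Not to be moved
- spool: wooden thread spool standing on the bench, 60 mm across, 70 mm high. Origin: centre of its underside. Not to be moved
- jar: white glue jar, 70 mm across, 90 mm high. Origin: centre of its underside. Not to be moved
- mallet: hammer lying on the bench along its x, 260 mm long. Not to be moved
- block: cork block, 70 x 50 x 35 mm, on the bench. Origin: centre of its underside. Not to be moved

How it is judged:
By the outcome, as a careful person would: the job done as asked, in the order asked, and still so for the second after the job is handed in, with the robot touching nothing.
It also fails if it takes over 48 s, if anything falls off the work surface, if the arm or the gripper's body presses on something with over 40 N, if the wrist force passes 120 N, or if a joint passes its speed limit or range.

ROBOT

A 6-joint arm with a two-finger parallel gripper is mounted at the origin on the work surface. World frame = base frame: x ahead of the robot, y to its left, z up, the work surface at z = 0. Lengths are in m, angles in degrees, forces in N, time in s.
With the tool pointing down it reaches from about 0.35 to 0.875 m from the base axis. Payload 4.2 kg.
Tool frame: the origin (TCP) lies at the very end of the fingers, on their centre line; the grasp point (between the pads) lies 19 mm behind it; z points along the fingers, y is the line along which they close (so a half turn about z gives the same grasp; the last joint's range is limited). The gripper opens to 87 mm and grips with 3 to 60 N. Pads are 19 mm wide; open, the fingers measure 117 mm over their backs; the gripper's body (75 mm by 190 mm) begins 51 mm behind the grasp point.
Start: joints at [80.65, 22.042, 0.453, 0, -68.411, -14.817], TCP at [0.256, 0.57, 0.223] pointing down, gripper open.
Joint ranges: [-179.83, 179.83], [-69.29, 118.12], [-61.27, 80.66], [-181.25, 117.63], [-171.15, -9.14], [-177.46, 177.46]. Speed limits (degrees/s): [159.86, 159.86, 180, 180, 180, 180].

INTERFACE

Orientations are given as a 3x3 rotation matrix whose columns are the frame's x, y, z axes.
In Python, from station import r gives the robot as it stands.
- The arm moves only by the tool jog_arm, never from a script. Its argument "plan" is text: rows parted by semicolons, each of 7 numbers parted by spaces: the shift along the tool's x, y, z normalised to -1 to 1, where 1 is 0.025 m, then the turn, a rotation vector about the tool's x, y, z normalised to -1 to 1, where 1 is 8 degrees, then the closure, from -1 (fully open) to 1 (shut). A call has exactly 10 rows; each row shifts and turns the commanded pose from where the row before left it, along the tool's axes as they then stand; what a row does not reach is not made up. A row lasts 1/10 s, in which the tool goes at most 50 mm and 8.59 degrees, less where a joint would pass 70% of its speed; a pose out of reach is approached as far as the arm can. A call with a number of a shift or a turn outside -1 to 1 is refused whole. A call with a gripper value outside its range is refused whole. The fingers move at their own pace and stop on an object; the grip force is fixed at half the most. Time passes only in rows, so rows that do not move let the fingers close, or fill a call up. It gives the time, the measured TCP pose, the force, the opening and the grip force at its end, in the units of the state.
- r.sense(): the state, without advancing time (a new reading comes with each control period).
- r.capture(name): name is "side" or "top" or "wrist"; returns (picture, depth): 384x512x3 uint8, red, green, blue; 384x512 float32, m along the optical axis (not along the pixel's ray), 0 where there is no reading.
- r.get_calibration(name): a dict with "mtx" (3x3 intrinsics, pixels), "extrinsics" (4x4, takes a point from camera to world coordinates). Camera axes: x right, y up, looking along -z (the intrinsics and any distortion apply to the point x, -y, -z); pixel columns grow to the right and rows downward; lengths in m; the calibration is good to about 2 mm. A picture is of the moment at which its call begins: read the wrist's pose just before it. get_calibration takes no time and is no camera call; for the wrist camera it gives the pose at the moment of the call.
- r.finish_job(): hands the job in; it is judged then, once.
The state is a dict: "time_s": time; "joints": joint angles; "joint_velocities": joint speeds; "effort": joint torques, N m; "tcp_pos": TCP position; "ee_rot": TCP orientation; "wrist_force": force on the tool from outside, world axes, zero at the start; "moment": the same for the moment, N m; "gripper_width": opening from 0.0 (shut) to 1.0 (fully open); "gripper_force": force on a finger pad.
Only numpy, scipy, OpenCV 4.12 (cv2) and the standard library are available. Lean on these libraries where they do the work, as an engineer would, in place of code of your own. Each camera call takes 0.05 s, during which the arm holds its last target. There are 200 camera calls.

## Working session

There is one attempt and no reset: what is moved stays moved. The work goes in short steps, Python scripts to look and compute and a tool call to move; the robot and the scene stay as the last step left them, time stands still between calls to the robot, and variables do not carry over. Pictures are saved under pics/ and viewed, at most 10 in all, crops included, and the job is handed in when it is done.

Besides the shell and the picture viewer there is one more tool, called in YAML: its name, and indented under it one key for each argument. jog_arm: Moves the arm, as the interface text tells. Scaled input: -1 to 1 covers 0.025 m each way for a shift and 8 degrees each way for a turn. Its arguments: {"type":"object","properties":{"plan":{"type":"string"}},"required":["plan"]}

```bash
mkdir -p pics; ls; cat > h.py <<'E'
import numpy as np, cv2
from station import r
def cap(n,tag):
    c=r.get_calibration(n); p,d=r.capture(n)
    K=np.array(c["mtx"]);E=np.array(c["extrinsics"])
    np.savez(f"pics/{tag}.npz",p=p,d=d,K=K,E=E)
    cv2.imwrite(f"pics/{tag}.png",p[...,::-1]); return p,d,K,E
def cloud(d,K,E):
    v,u=np.mgrid[:d.shape[0],:d.shape[1]]
    P=np.stack([(u-K[0,2])/K[0,0]*d,-(v-K[1,2])/K[1,1]*d,-d],-1)
    return P@E[:3,:3].T+E[:3,3]
E
python3 - <<'E'
from h import *
s=r.sense();print(s)
for n in("top","side"):
    cap(n,n+"0"); c=r.get_calibration(n); print({k:v for k,v in c.items()})
E
```

```text
pics
{'time_s': 0.0, 'joints': array([ 8.06497468e+01,  2.20924271e+01,  3.79903203e-01, -3.12353074e-02,
       -6.84105695e+01, -1.48178079e+01]), 'joint_velocities': array([-0.01368889, -0.00437716, -0.06203205, -0.12274227, -0.03196298,
       -0.03937823]), 'effort': array([-4.51532196e-04, -3.90666604e+01,  1.87404835e+01,  4.22000304e+00,
        1.09661478e-02, -1.95373077e-04]), 'tcp_pos': array([0.25559704, 0.56968571, 0.22143708]), 'ee_rot': array([[ 9.12266140e-01, -4.09597081e-01, -8.49216115e-04],
       [-4.09597957e-01, -9.12263867e-01, -2.03743163e-03],
       [ 5.98168728e-05,  2.20651708e-03, -9.99997564e-01]]), 'wrist_force': array([-0.99522466,  0.24484437,  0.1370589 ]), 'moment': array([-0.00858667,  0.03965782, -0.01665583]), 'gripper_force': 0.0, 'gripper_width': 1.001069369558627}
{'mtx': array([[378.06270274,   0.        , 251.75371467],
       [  0.        , 378.06270274, 191.88082287],
       [  0.        ,   0.        ,   1.        ]]), 'extrinsics': array([[-0.1043078 ,  0.96842083, -0.22645304,  0.26606116],
       [-0.99453401, -0.10049339,  0.02834036,  0.0148569 ],
       [ 0.00468837,  0.22817137,  0.9736097 ,  1.18023433],
       [ 0.        ,  0.        ,  0.        ,  1.        ]])}
{'mtx': array([[441.19831403,   0.        , 256.0180369 ],
       [  0.        , 441.19831403, 189.92812333],
       [  0.        ,   0.        ,   1.        ]]), 'extrinsics': array([[ 0.9183823 ,  0.29054318, -0.26862355,  0.11092623],
       [-0.39547107,  0.69675074, -0.59844886, -0.91148577],
       [ 0.01328843,  0.65583768,  0.75478497,  1.21120233],
       [ 0.        ,  0.        ,  0.        ,  1.        ]])}
```

View pics/top0.png

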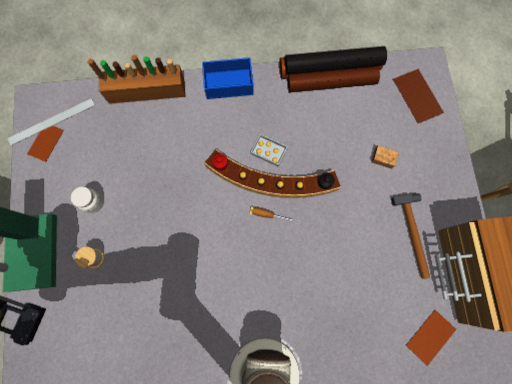

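View pics/side0.png

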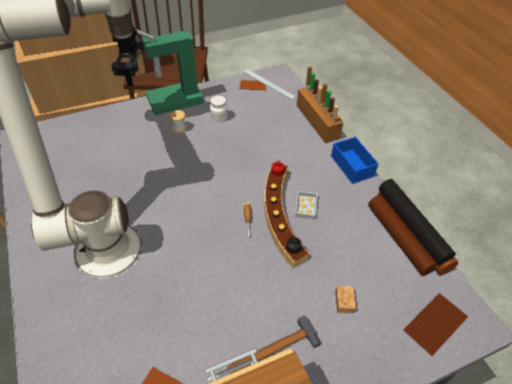

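The top view shows the red weight at (220,161), the studs at (243,175), (262,181), (281,184) and (300,185), and the black weight at (326,181). The ends bend towards +x and red is on the +y end, so the order is stud 1 to 4. Next I'll measure the positions.

```bash
python3 - <<'E'
from h import *
from scipy.optimize import least_squares
S=np.array([.09,.03,-.03,-.09])
M=np.c_[.4-.4*np.cos(S/.4),.4*np.sin(S/.4)]
obs=[]
for n,box in(("top0",(150,205,235,312)),("side0",(178,235,262,292))):
    z=np.load(f"pics/{n}.npz");p,d,K,E=[z[k] for k in"pdKE"]
    hsv=cv2.cvtColor(p,cv2.COLOR_RGB2HSV)
    m=((hsv[...,0]>18)&(hsv[...,0]<35)&(hsv[...,1]>130)&(hsv[...,2]>140)).astype(np.uint8)
    k=np.zeros_like(m);a,b,c,e=box;k[a:b,c:e]=m[a:b,c:e]
    N,L,st,ce=cv2.connectedComponentsWithStats(k)
    W=cloud(d,K,E)
    for i in range(1,N):
        if st[i,4]<8: continue
        u,v=ce[i]
        ray=E[:3,:3]@np.array([(u-K[0,2])/K[0,0],-(v-K[1,2])/K[1,1],-1]);t=(.055-E[2,3])/ray[2]
        P=E[:3,3]+t*ray
        print(n,ce[i].round(1),st[i,4],"ray@.055",P.round(4),"depth",np.median(W[L==i],0).round(4)); obs.append((n,P[:2]))
    # rail cloud: top heights
    q=W[a:b,c:e].reshape(-1,3);q=q[(q[:,2]>.03)&(q[:,2]<.046)];print(n,"railtop z",np.median(q[:,2]),len(q))
for n in("top0","side0"):
    O=np.array([o for k,o in obs if k==n]);O=O[np.argsort(-O[:,1])]
    if len(O)!=4: print(n,len(O));continue
    def f(x):
        c,s=np.cos(x[2]),np.sin(x[2]);return ((M@np.array([[c,s],[-s,c]])+x[:2])-O).ravel()
    r_=least_squares(f,[.5,.0,0]);print(n,r_.x,np.degrees(r_.x[2]),"res mm",(r_.fun*1000).round(1))
E
```

```text
top0 [258.5 151. ] 12 ray@.055 [ 0.6566 -0.0527  0.055 ] depth [ 0.6735 -0.0556  0.0062]
top0 [275.6 150.9] 11 ray@.055 [ 0.6514 -0.1062  0.055 ] depth [ 0.6674 -0.112   0.0082]
top0 [267.5 153.3] 14 ray@.055 [ 0.6462 -0.0799  0.055 ] depth [ 0.6619 -0.0839  0.0079]
top0 [274.7 159.5] 14 ray@.055 [ 0.6236 -0.1     0.055 ] depth [ 0.6384 -0.1054  0.0079]
top0 [242.5 174.2] 28 ray@.055 [0.5865 0.0047 0.055 ] depth [0.5867 0.0057 0.0551]
top0 [260.9 180.5] 27 ray@.055 [ 0.5606 -0.0496  0.055 ] depth [ 0.5603 -0.0498  0.0556]
top0 [279.9 183.5] 27 ray@.055 [ 0.5451 -0.1067  0.055 ] depth [ 0.5446 -0.1072  0.056 ]
top0 [299.7 184.4] 29 ray@.055 [ 0.536 -0.167  0.055] depth [ 0.5368 -0.167   0.0563]
top0 railtop z 0.039350941603713 1375
side0 [273.4 185.5] 19 ray@.055 [0.5867 0.0008 0.055 ] depth [ 5.866e-01 -3.000e-04  5.730e-02]
side0 [273.  198.7] 18 ray@.055 [ 0.5603 -0.0534  0.055 ] depth [ 0.5598 -0.0529  0.057 ]
side0 [275.7 212. ] 23 ray@.055 [ 0.5446 -0.1093  0.055 ] depth [ 0.544  -0.1089  0.0558]
side0 [281.1 226. ] 22 ray@.055 [ 0.5363 -0.1685  0.055 ] depth [ 0.5355 -0.1691  0.0586]
side0 railtop z 0.04129545644395127 874
top0 8
side0 [ 0.55161961 -0.08101832 -0.28768432] -16.483097123623168 res mm [-0.1  0.9  0.9  0.8 -0.4 -0.8 -0.4 -0.9]
```

jog_arm:
  plan: "0.71 0.51 0.1 0 0 0 1;0.71 0.51 0.1 0 0 0 1;0.71 0.51 0.1 0 0 0 1;0.71 0.51 0.1 0 0 0 1;0.71 0.51 0.1 0 0 0 1;0.71 0.51 0.1 0 0 0 1;0.71 0.51 0.1 0 0 0 1;0.71 0.51 0.1 0 0 0 1;0.71 0.51 0.1 0 0 0 1;0.71 0.51 0.1 0 0 0 1"

```text
time_s: 1.1
tcp_pos: [0.3662, 0.3797, 0.1973]
ee_rot: [[0.912, -0.41, -0.0], [-0.41, -0.912, -0.0], [-0.0, 0.0, -1.0]]
wrist_force: [0.0, -0.1, -0.6]
gripper_width: 0.173
gripper_force: 0.0
```

jog_arm:
  plan: "0.71 0.51 0.1 0 0 0 1;0.71 0.51 0.1 0 0 0 1;0.71 0.51 0.1 0 0 0 1;0.71 0.51 0.1 0 0 0 1;0.71 0.51 0.1 0 0 0 1;0.71 0.51 0.1 0 0 0 1;0.71 0.51 0.1 0 0 0 1;0.71 0.51 0.1 0 0 0 1;0.71 0.51 0.1 0 0 0 1;0.71 0.51 0.1 0 0 0 1"

```text
time_s: 2.1
tcp_pos: [0.4757, 0.1908, 0.1724]
ee_rot: [[0.912, -0.41, -0.0], [-0.41, -0.912, 0.0], [-0.0, 0.0, -1.0]]
wrist_force: [0.1, -0.0, -0.2]
gripper_width: 0.004
gripper_force: 0.0
```

jog_arm:
  plan: "0.71 0.51 0.1 0 0 0 1;0.71 0.51 0.1 0 0 0 1;0.71 0.51 0.1 0 0 0 1;0.71 0.51 0.1 0 0 0 1;0.71 0.51 0.1 0 0 0 1;0.71 0.51 0.1 0 0 0 1;0.71 0.51 0.1 0 0 0 1;0.71 0.51 0.1 0 0 0 1;0.71 0.51 0.1 0 0 0 1;0.71 0.51 0.1 0 0 0 1"

```text
time_s: 3.1
tcp_pos: [0.5852, 0.0017, 0.1473]
ee_rot: [[0.912, -0.41, -0.0], [-0.41, -0.912, -0.0], [-0.0, 0.0, -1.0]]
wrist_force: [-0.8, -0.3, -0.4]
gripper_width: 0.006
gripper_force: 0.0
```

jog_arm:
  plan: "0 0 0 0 0 1 1;0 0 0 0 0 1 1;0 0 0 0 0 1 1;0 0 0 0 0 1 1;0 0 0 0 0 1 1;0 0 0 0 0 1 1;0 0 0 0 0 1 1;0 0 0 0 0 1 1;0 0 0 0 0 1 1;0 0 0 0 0 1 1"

```text
time_s: 4.1
tcp_pos: [0.5848, 0.0025, 0.1473]
ee_rot: [[-0.251, -0.968, -0.0], [-0.968, 0.251, -0.0], [0.0, 0.0, -1.0]]
wrist_force: [-0.1, 0.0, 0.3]
gripper_width: 0.004
gripper_force: 0.0
```

```bash
python3 - <<'E'
from h import *
p,d,K,E=cap("wrist","w0")
print(K.round(1).tolist(),E.round(3).tolist())
W=cloud(d,K,E)
hsv=cv2.cvtColor(p,cv2.COLOR_RGB2HSV)
m=((hsv[...,0]>18)&(hsv[...,0]<35)&(hsv[...,1]>130)&(hsv[...,2]>120)).astype(np.uint8)
N,L,st,ce=cv2.connectedComponentsWithStats(m)
for i in range(1,N):
    if st[i,4]>80: print(ce[i].round(),st[i,4],np.median(W[L==i],0).round(4),"maxz",np.percentile(W[L==i][:,2],95).round(4))
E
```

```text
[[288.5, 0.0, 251.5], [0.0, 288.5, 186.2], [0.0, 0.0, 1.0]] [[-0.968, -0.244, -0.06, 0.567], [0.252, -0.938, -0.237, -0.062], [0.001, -0.244, 0.97, 0.31], [0.0, 0.0, 0.0, 1.0]]
[264.  50.] 506 [ 0.5443 -0.1076  0.0575] maxz 0.0594
[140.  89.] 217 [ 0.668  -0.1122  0.0092] maxz 0.0108
[171.  89.] 207 [ 0.6378 -0.1052  0.0092] maxz 0.0109
[155. 115.] 201 [ 0.6617 -0.085   0.0092] maxz 0.0109
[124. 118.] 203 [ 0.6929 -0.0905  0.009 ] maxz 0.0108
[261. 124.] 415 [ 0.5609 -0.0511  0.0563] maxz 0.0582
[127. 142.] 193 [ 0.6979 -0.0669  0.009 ] maxz 0.0107
[154. 145.] 194 [ 0.6729 -0.0572  0.0089] maxz 0.0106
[346. 140.] 125 [ 0.4841 -0.0144  0.0217] maxz 0.0241
[248. 189.] 327 [0.5862 0.0022 0.0566] maxz 0.0581
[235. 244.] 199 [ 0.5799 -0.03    0.2375] maxz 0.2396
[268. 245.] 160 [ 0.5712 -0.0275  0.2378] maxz 0.2393
[ 99. 288.] 423 [ 0.6154 -0.0305  0.2455] maxz 0.2472
```

View pics/w0.png

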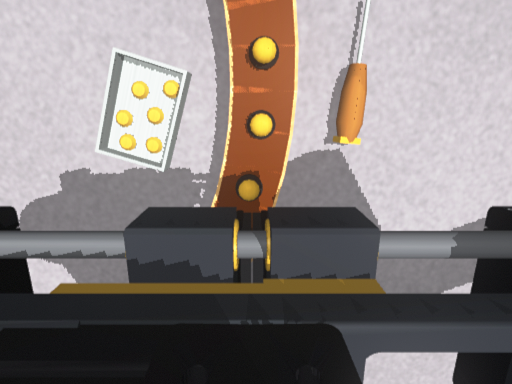

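The wrist view shows stud 1 at (248,189), stud 2 at (261,124) and stud 3 at (264,50). These agree with the other cameras to about 2 mm, and the heads top out near z = 0.058. I'll turn and descend over stud 1.

jog_arm:
  plan: "0 -0.07 0 0 0 0.95 1;0 0 0 0 0 0.9 1;0 0 0.5 0 0 0 1;0 0 0.5 0 0 0 1;0 0 0.5 0 0 0 1;0 0 0.5 0 0 0 1;0 0 0.5 0 0 0 1;0 0 0.5 0 0 0 1;0 0 0.2 0 0 0 1;0 0 0 0 0 0 1"

```text
time_s: 5.15
tcp_pos: [0.5863, 0.0027, 0.0664]
ee_rot: [[-0.484, -0.875, -0.002], [-0.875, 0.484, -0.001], [0.001, 0.001, -1.0]]
wrist_force: [0.1, 0.4, -0.3]
gripper_width: 0.008
gripper_force: 0.0
```

jog_arm:
  plan: "0 0 0.1 0 0 0 1;0 0 0.1 0 0 0 1;0 0 0.08 0 0 0 1;0 0 0.08 0 0 0 1;0 0 0.06 0 0 0 1;0 0 0.06 0 0 0 1;0 0 0.06 0 0 0 1;0 0 0.04 0 0 0 1;0 0 0 0 0 0 1;0 0 0 0 0 0 1"

```text
time_s: 6.15
tcp_pos: [0.5869, 0.0028, 0.0531]
ee_rot: [[-0.484, -0.875, 0.0], [-0.875, 0.484, 0.0], [-0.0, -0.0, -1.0]]
wrist_force: [-0.5, -0.5, 1.8]
gripper_width: 0.006
gripper_force: 1.2
```

jog_arm:
  plan: "0 0 0.03 0 0 0 1;0 0 0.03 0 0 0 1;0 0 0.03 0 0 0 1;0 0 0.02 0 0 0 1;0 0 0.02 0 0 0 1;0 0 0 0 0 0 1;0 0 0 0 0 0 1;0 0 0 0 0 0 1;0 0 0 0 0 0 1;0 0 0 0 0 0 1"

```text
time_s: 7.15
tcp_pos: [0.5868, 0.0028, 0.0498]
ee_rot: [[-0.484, -0.875, 0.0], [-0.875, 0.484, 0.0], [-0.0, -0.0, -1.0]]
wrist_force: [-1.7, 0.3, 2.9]
gripper_width: 0.004
gripper_force: 1.6
```

Force is still only friction, so I'll go a bit further.

jog_arm:
  plan: "0 0 0.02 0 0 0 1;0 0 0.02 0 0 0 1;0 0 0.02 0 0 0 1;0 0 0 0 0 0 1;0 0 0 0 0 0 1;0 0 0 0 0 0 1;0 0 0 0 0 0 1;0 0 0 0 0 0 1;0 0 0 0 0 0 1;0 0 0 0 0 0 1"

```text
time_s: 8.15
tcp_pos: [0.5869, 0.0028, 0.0491]
ee_rot: [[-0.484, -0.875, 0.0], [-0.875, 0.484, -0.0], [-0.0, -0.0, -1.0]]
wrist_force: [-1.9, -0.2, 7.1]
gripper_width: 0.007
gripper_force: 3.6
```

jog_arm:
  plan: "0 0 0.02 0 0 0 1;0 0 0.02 0 0 0 1;0 0 0 0 0 0 1;0 0 0 0 0 0 1;0 0 0 0 0 0 1;0 0 0 0 0 0 1;0 0 0 0 0 0 1;0 0 0 0 0 0 1;0 0 0 0 0 0 1;0 0 0 0 0 0 1"

```text
time_s: 9.15
tcp_pos: [0.5869, 0.0028, 0.0486]
ee_rot: [[-0.484, -0.875, 0.001], [-0.875, 0.484, -0.0], [-0.0, -0.001, -1.0]]
wrist_force: [-3.1, -0.1, 11.0]
gripper_width: 0.004
gripper_force: 4.9
```

jog_arm:
  plan: "0 0 -0.2 0 0 0 1;0 0 -0.3 0 0 0 1;0 0 -0.31 0 0 0 1;0.6 -0.03 0 0 0 0 1;0.6 -0.03 0 0 0 0 1;0.6 -0.03 0 0 0 0 1;0.59 -0.03 0 0 0 0 1;0 0 0 0 0 -0.54 1;0 0 0 0 0 -0.54 1;0 0 0 0 0 0 1"

```text
time_s: 10.15
tcp_pos: [0.5598, -0.0521, 0.0674]
ee_rot: [[-0.349, -0.937, -0.001], [-0.937, 0.349, -0.0], [0.0, 0.0, -1.0]]
wrist_force: [0.5, 1.0, -0.2]
gripper_width: 0.008
gripper_force: 0.0
```

jog_arm:
  plan: "-0.03 -0.03 0.15 0 0 0 1;0 0 0.1 0 0 0 1;0 0 0.1 0 0 0 1;0 0 0.1 0 0 0 1;0 0 0.1 0 0 0 1;0 0 0.08 0 0 0 1;0 0 0.06 0 0 0 1;0 0 0.06 0 0 0 1;0 0 0.02 0 0 0 1;0 0 0 0 0 0 1"

```text
time_s: 11.15
tcp_pos: [0.5613, -0.0505, 0.049]
ee_rot: [[-0.347, -0.938, -0.0], [-0.938, 0.347, -0.0], [0.0, 0.0, -1.0]]
wrist_force: [-2.5, -0.6, 7.7]
gripper_width: 0.004
gripper_force: 3.7
```

jog_arm:
  plan: "0 0 0.02 0 0 0 1;0 0 0.02 0 0 0 1;0 0 0 0 0 0 1;0 0 0 0 0 0 1;0 0 0 0 0 0 1;0 0 0 0 0 0 1;0 0 0 0 0 0 1;0 0 0 0 0 0 1;0 0 0 0 0 0 1;0 0 0 0 0 0 1"

```text
time_s: 12.15
tcp_pos: [0.5614, -0.0505, 0.0486]
ee_rot: [[-0.347, -0.938, 0.0], [-0.938, 0.347, -0.0], [0.0, -0.0, -1.0]]
wrist_force: [-4.4, -0.3, 10.0]
gripper_width: 0.005
gripper_force: 4.9
```

jog_arm:
  plan: "0 0 -0.2 0 0 0 1;0 0 -0.3 0 0 0 1;0 0 -0.31 0 0 0 1;0.6 -0.04 0 0 0 0 1;0.6 -0.04 0 0 0 0 1;0.6 -0.04 0 0 0 0 1;0.58 -0.04 0 0 0 0 1;0 0 0 0 0 -0.54 1;0 0 0 0 0 -0.54 1;0 0 0 0 0 0 1"

```text
time_s: 13.15
tcp_pos: [0.544, -0.1089, 0.0673]
ee_rot: [[-0.204, -0.979, -0.001], [-0.979, 0.204, -0.0], [0.0, 0.001, -1.0]]
wrist_force: [-0.8, -0.2, 0.4]
gripper_width: 0.009
gripper_force: 0.0
```

jog_arm:
  plan: "0 0 0.15 0 0 0 1;0 0 0.1 0 0 0 1;0 0 0.1 0 0 0 1;0 0 0.1 0 0 0 1;0 0 0.1 0 0 0 1;0 0 0.08 0 0 0 1;0 0 0.06 0 0 0 1;0 0 0.06 0 0 0 1;0 0 0.02 0 0 0 1;0 0 0 0 0 0 1"

```text
time_s: 14.15
tcp_pos: [0.5444, -0.1077, 0.049]
ee_rot: [[-0.202, -0.979, -0.0], [-0.979, 0.202, -0.0], [0.0, 0.0, -1.0]]
wrist_force: [-2.9, -1.2, 7.1]
gripper_width: -0.002
gripper_force: 3.7
```

jog_arm:
  plan: "0 0 0.02 0 0 0 1;0 0 0.02 0 0 0 1;0 0 0 0 0 0 1;0 0 0 0 0 0 1;0 0 0 0 0 0 1;0 0 0 0 0 0 1;0 0 0 0 0 0 1;0 0 0 0 0 0 1;0 0 0 0 0 0 1;0 0 0 0 0 0 1"

```text
time_s: 15.15
tcp_pos: [0.5444, -0.1078, 0.0485]
ee_rot: [[-0.202, -0.979, 0.0], [-0.979, 0.202, -0.0], [0.0, -0.0, -1.0]]
wrist_force: [-3.6, 0.2, 10.3]
gripper_width: 0.007
gripper_force: 5.0
```

jog_arm:
  plan: "0 0 -0.2 0 0 0 1;0 0 -0.3 0 0 0 1;0 0 -0.31 0 0 0 1;0.6 -0.04 0 0 0 0 1;0.6 -0.04 0 0 0 0 1;0.6 -0.04 0 0 0 0 1;0.6 -0.03 0 0 0 0 1;0 0 0 0 0 -0.54 1;0 0 0 0 0 -0.54 1;0 0 0 0 0 0 1"

```text
time_s: 16.15
tcp_pos: [0.5356, -0.1684, 0.0672]
ee_rot: [[-0.055, -0.999, -0.001], [-0.999, 0.055, 0.0], [0.0, 0.001, -1.0]]
wrist_force: [0.0, 0.0, 0.2]
gripper_width: 0.006
gripper_force: 0.0
```

jog_arm:
  plan: "0 0 0.15 0 0 0 1;0 0 0.1 0 0 0 1;0 0 0.1 0 0 0 1;0 0 0.1 0 0 0 1;0 0 0.1 0 0 0 1;0 0 0.08 0 0 0 1;0 0 0.06 0 0 0 1;0 0 0.06 0 0 0 1;0 0 0.02 0 0 0 1;0 0 0 0 0 0 1"

```text
time_s: 17.15
tcp_pos: [0.5359, -0.1673, 0.049]
ee_rot: [[-0.053, -0.999, -0.0], [-0.999, 0.053, -0.0], [0.0, 0.0, -1.0]]
wrist_force: [-3.1, -0.8, 6.9]
gripper_width: 0.005
gripper_force: 3.7
```

jog_arm:
  plan: "0 0 0.02 0 0 0 1;0 0 0.02 0 0 0 1;0 0 0 0 0 0 1;0 0 0 0 0 0 1;0 0 0 0 0 0 1;0 0 0 0 0 0 1;0 0 0 0 0 0 1;0 0 0 0 0 0 1;0 0 0 0 0 0 1;0 0 0 0 0 0 1"

```text
time_s: 18.15
tcp_pos: [0.5359, -0.1673, 0.0485]
ee_rot: [[-0.053, -0.999, -0.0], [-0.999, 0.053, -0.0], [0.0, 0.0, -1.0]]
wrist_force: [-4.0, 0.1, 10.5]
gripper_width: 0.006
gripper_force: 4.9
```

jog_arm:
  plan: "0 0 -0.3 0 0 0 1;0 0 -0.6 0 0 0 1;0 0 -1 0 0 0 1;0 0 -1 0 0 0 1;0 0 -1 0 0 0 1;0 0 -1 0 0 0 1;-0.8 0.4 0 0 0 0 1;-0.8 0.4 0 0 0 0 1;-0.8 0.4 0 0 0 0 1;-0.8 0.4 0 0 0 0 1"

```text
time_s: 19.15
tcp_pos: [0.5002, -0.0841, 0.1696]
ee_rot: [[-0.054, -0.999, 0.001], [-0.999, 0.054, 0.001], [-0.001, -0.001, -1.0]]
wrist_force: [0.7, 0.0, 0.3]
gripper_width: 0.005
gripper_force: 0.0
```

```bash
python3 - <<'E'
from h import *
p,d,K,E=cap("wrist","w1"); W=cloud(d,K,E)
hsv=cv2.cvtColor(p,cv2.COLOR_RGB2HSV)
m=((hsv[...,0]>18)&(hsv[...,0]<35)&(hsv[...,1]>130)&(hsv[...,2]>120)).astype(np.uint8)
N,L,st,ce=cv2.connectedComponentsWithStats(m)
for i in range(1,N):
    if st[i,4]>60: print(ce[i].round(),st[i,4],np.median(W[L==i],0).round(4),np.percentile(W[L==i][:,2],95).round(4))
cap("top","top1");a=cv2.imread("pics/w1.png");b=cv2.imread("pics/side0.png")
cap("side","side1");c=cv2.imread("pics/side1.png")
cv2.imwrite("pics/m1.png",np.hstack([cv2.resize(a,(400,300)),cv2.resize(c[120:312,160:416],(400,300))]))
E
```

```text
[208.  97.] 363 [ 0.5353 -0.1675  0.0491] 0.0511
[100. 156.] 157 [ 0.6673 -0.1136  0.009 ] 0.0107
[205. 159.] 287 [ 0.5433 -0.1096  0.0492] 0.0511
[128. 161.] 146 [ 0.6372 -0.1066  0.0091] 0.0107
[ 82. 176.] 147 [ 0.6922 -0.0918  0.009 ] 0.0107
[110. 179.] 148 [ 0.6607 -0.0864  0.009 ] 0.0106
[ 82. 196.] 148 [ 0.6976 -0.068   0.0088] 0.0106
[105. 203.] 140 [ 0.6724 -0.0585  0.009 ] 0.0108
[235. 244.] 198 [ 0.5017 -0.1168  0.2599] 0.2619
[268. 245.] 144 [ 0.4927 -0.1162  0.26  ] 0.2619
[368. 286.] 192 [ 0.4678 -0.1064  0.267 ] 0.2696
[ 76. 288.] 80 [ 0.5416 -0.1105  0.2682] 0.2696
```

View pics/m1.png

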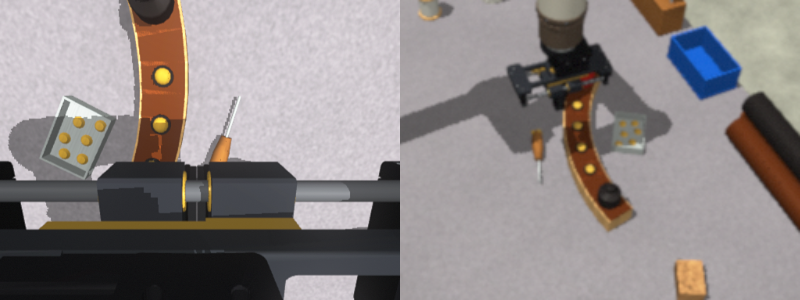

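Wrist/side views: studs 3 and 4, at (205,159) and (208,97) in the full wrist frame, are about 8 mm lower with tops near z = 0.050. The tin, awl and black weight look unmoved. I'll back off further to check studs 1 and 2.

jog_arm:
  plan: "-0.9 0 -0.3 0 0 0 1;-0.9 0 -0.3 0 0 0 1;-0.9 0 -0.3 0 0 0 1;-0.9 0 -0.3 0 0 0 1;-0.9 0 -0.3 0 0 0 1;-0.9 0 -0.3 0 0 0 1;-0.9 0 -0.3 0 0 0 1;-0.9 0 -0.3 0 0 0 1;0 0 0 0 0 0 1;0 0 0 0 0 0 1"

```text
time_s: 20.3
tcp_pos: [0.5102, 0.0944, 0.2294]
ee_rot: [[-0.053, -0.999, -0.0], [-0.999, 0.053, 0.0], [-0.0, 0.0, -1.0]]
wrist_force: [-0.7, 0.2, 0.2]
gripper_width: 0.005
gripper_force: 0.0
```

```bash
python3 - <<'E'
from h import *
p,d,K,E=cap("wrist","w2"); W=cloud(d,K,E)
hsv=cv2.cvtColor(p,cv2.COLOR_RGB2HSV)
m=((hsv[...,0]>18)&(hsv[...,0]<35)&(hsv[...,1]>130)&(hsv[...,2]>120)).astype(np.uint8)
N,L,st,ce=cv2.connectedComponentsWithStats(m)
for i in range(1,N):
    q=W[L==i]
    if st[i,4]>60 and .04<np.median(q[:,2])<.07: print(ce[i].round(),st[i,4],np.median(q,0).round(4),np.percentile(q[:,2],95).round(4))
# weights before/after in side view
cap("side","side2");cap("top","top2")
for n,f in(("side","side2"),("top","top2")):
    A=cv2.imread(f"pics/{n}0.png");B=cv2.imread(f"pics/{f}.png")
    h=lambda I:cv2.cvtColor(I,cv2.COLOR_BGR2HSV)
    for I in(A,B):
        y=h(I); k=((y[...,0]<4)|(y[...,0]>176))&(y[...,1]>200)&(y[...,2]>110)
        v,u=np.nonzero(k); print(n,"red",len(u),np.median(u),np.median(v))
a,c=cv2.imread("pics/w2.png"),cv2.imread("pics/top2.png")
cv2.imwrite("pics/m2.png",np.hstack([cv2.resize(a,(400,300)),cv2.resize(c[100:250,180:380],(400,300))]))
E
```

```text
[197.  42.] 285 [ 0.56   -0.05    0.0491] 0.0514
[180.  95.] 250 [0.585  0.0035 0.0491] 0.0511
side red 96 277.0 167.0
side red 65 278.0 169.0
top red 172 219.0 161.0
top red 35 224.0 161.0
```

View pics/m2.png

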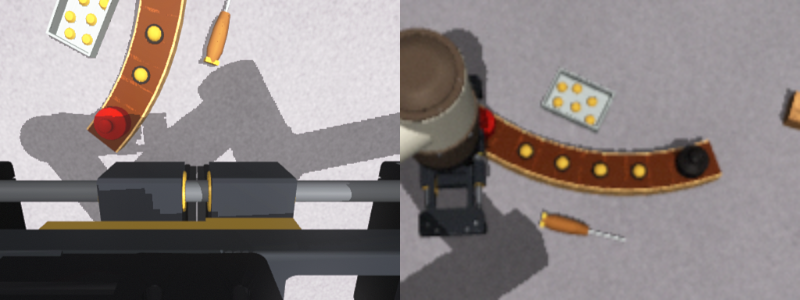

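Wrist view: studs 1 and 2, at (180,95) and (197,42) in the full frame, sit at the same height as 3 and 4. Both weights still stand at the rail's ends and the arm is clear.

```bash
python3 -c "
from station import r
print(r.finish_job())"
```

```text
the job is handed in; nothing more can be done
None
```

I pressed all four studs home in order, 1 to 4 from the red-weight end, with about 11 N at most. The final pictures show their tops level at the fully-home height and nothing else moved. The arm is clear and the job was handed in at about 20 s.

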